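# Gauge the taller cedar block of the parrot-toy pair

## Robot

A 6-joint arm with a two-finger parallel gripper is mounted at the origin on the work surface. World frame = base frame: x ahead of the robot, y to its left, z up, the work surface at z = 0. Lengths are in mm, angles in rad, forces in N, time in s.
With the tool pointing down it reaches from about 350 to 975 mm from the base axis. Payload 7.1 kg.
Tool frame: the origin (TCP) lies on the front face of the gripper's body, between the roots of the fingers; the fingertips stand 80 mm ahead of it and the grasp point (between the pads) lies 61 mm ahead of it (env.tips_ahead is the distance from the TCP to the fingertips, in mm); z points along the fingers, y is the direction in which the jaws open and shut (so a half turn about z gives the same grasp; the last joint's range is limited). The gripper opens to 88 mm and grips with 3 to 60 N. Pads are 20 mm wide; open, the fingers measure 115 mm over their backs; the gripper's body (75 mm by 178 mm) begins 61 mm behind the grasp point.
Start: joints at [1.291, 0.423, 1.63, -0, 1.089, -0.019], TCP at [161.127, 603.857, 302.675] pointing down, gripper open.
Joint ranges: [-3, 3], [-0.9, 2.11], [0.09, 2.58], [-1.31, 4.45], [0.11, 2.69], [-2.54, 2.54]. Speed limits (rad/s): [2.39, 2.39, 3.01, 3.14, 3.14, 3.14].

## Interface

Orientations are given as a unit quaternion [x, y, z, w].
In Python, from station import env, set_gripper, viewer, workorder gives the robot as it stands. Calls block until the motion is done:
- env.reach(position, orientation): joint-space move of the TCP to a pose.
- env.move_l(position, rot=None, rate=150, f_stop=None): straight line of the TCP; rot=None keeps the orientation; rate is the mean speed in mm/s. With f_stop (N) it stops when the force on the tool has changed by that much, and returns True; else False.
- env.move_joints(angles): joint-space move.
- set_gripper(opening): finger opening in mm; the grip force is fixed at half the most; returns when the fingers have stopped.
- env.hold(seconds).
- env.ik(position, orientation): joint angles nearest the present ones, or None.
- env.read_state(): the state.
- viewer.camera(name): name is "scene" or "side" or "wrist"; returns the picture (384x512x3 uint8, blue, green, red); there is no depth.
- viewer.camera_params(name): a dict with "fx", "fy", "cx", "cy" (pixels), "dist" ([k1, k2, p1, p2, k3] as OpenCV has them; the pictures are not rectified), "pose" (4x4, takes a point from camera to world coordinates); the wrist camera has in their place "tool_from_camera" (4x4, takes a point from camera to tool coordinates, whose origin is the TCP and whose axes are the flange's). Camera axes: x right, y up, looking along -z (the intrinsics and any distortion apply to the point x, -y, -z); pixel columns grow to the right and rows downward; lengths in mm; the calibration is good to about 2 mm. A picture is of the moment at which its call begins: read the wrist's pose just before it. camera_params takes no time and is no camera call.
A pose or a line that the arm cannot do raises env.IKError and nothing moves.
- workorder.sign_off(): hands the job in, once; it reports no verdict.
The state is a dict: "time_s": time; "qpos": joint angles; "dq": joint speeds; "tau": joint torques, N m; "tool_pos": TCP position; "orientation": TCP orientation; "force": force on the tool from outside, world axes, zero at the start; "wrist_torque": the same for the moment, N m; "width": finger opening in mm.
Only numpy, scipy, OpenCV 4.12 (cv2) and the standard library are available. Lean on these libraries where they do the work, as an engineer would, in place of code of your own. Each camera call takes 0.05 s, during which the arm holds its last target.

## Task

Check the height of the taller of the two cedar blocks: slide it along the table until it is centred under the foot of the height gauge, then press the gauge's black cap down gently until the foot rests on the block and hold it there for about a second and a half. Then let the foot spring all the way back up and leave the block standing there; never lift or tip it, and do not disturb the shorter block or the other things.

Things in the scene. Friction and masses are not known exactly. Their poses are not given: they have to be found in the camera images.
- gauge: Fixed height gauge. Origin: on the table under the foot's axis; x points to its column (at yaw 0 away from the robot); open at -x, +y, -y. A flush steel plate 90 (x) by 170 mm (y) shows where the block belongs. Column: front at x=+100 mm, 45 wide, 164 high. Base 14 high, x=+90 to +200, 160 wide. Bracket 34 wide, 125 to 145 high, from the column to x=-19, guides the foot's rod.
- gauge_foot (a joint): Reading: height of the foot's underside above the table, m. A spring holds it up at 0.10; it can be pressed down to 0 (the table) and springs back when let go. Net force to press it: about 1 N at 0.10, 2 N at 0.07. On the tall block it reads 0.07. Foot: steel disc 32 mm across on a 10 mm rod that rises through the bracket.
- gauge_cap (a joint): How far the cap has sunk on its own spring onto the foot's rod, 0 to 0.012 m. It stays at 0 until pushed with about 4 N (so the foot goes down first), then sinks 2 mm per N, to 10 N fully sunk. When the foot has landed on a block, press on till the cap has sunk 4 to 10 mm; fully sunk it is rigid.
- cap_top (a point): Centre of the top face of the black round cap on the upper end of the foot's rod, on the foot's axis: flat disc 48 mm across, 16 mm thick. Its height is 106 mm plus gauge_foot less gauge_cap: 206 mm when up, 176 mm when the foot lands on the tall block.
- tall_block: The taller cedar block, 90 (own x) by 170 (own y) by 70 mm (z), loose, about 0.4 kg, too wide to grasp across. Origin: centre of its underside. It stands to the left or right of the gauge (which one varies), long side roughly along the gauge's y.
- short_block: The shorter cedar block, 90 (own x) by 170 (own y) by 40 mm (z), loose, on the gauge's other side. Origin: centre of its underside. Leave alone.
- bell: Stainless bell, 72 mm across, 64 mm high, loose, stands nearer the robot than the blocks. Origin: centre of its underside. Leave alone.
- bead_ring: Violet silicone bead ring lying flat, 123 mm across, 23 mm high, loose, nearer the robot than the blocks. Origin: centre of its underside. Leave alone.
- foot_toy: Lime acrylic foot toy, dumb-bell shaped, 104 mm long, 50 mm high, loose, beyond the blocks. Origin: centre of its underside. Leave alone.
- tumbler: Stainless tumbler, 72 mm across, 100 mm high, loose, beyond the blocks. Origin: centre of its underside. Leave alone.
Mind the look-alikes: they are no part of the job. What is shaped like the tall_block but pink or turquoise is not meant.

How it is judged (in metres and radians):
On the way, in this order (a step that is already met when the one before it is completed fails the run):
1. the tall block stands at rest with its centre within 20 mm of the foot's axis, foot still up (horizontal distance between tall_block and gauge below 0.02 m and value of joint gauge_foot above 0.093 m and angle between tall_block's own z axis and vertical below 0.06 rad and linear speed of tall_block below 0.02 m/s), for 0.2 s.
2. the foot is held down on the tall block with more than 1 N for a second, reading 67 to 72.5 mm (horizontal distance between tall_block and gauge below 0.02 m and angle between tall_block's own z axis and vertical below 0.06 rad and value of joint gauge_foot between 0.067 and 0.0725 m and contact force between gauge and tall_block above 1 N), for 1 s.
At the end, for the whole second after the job is handed in: The foot is back up (reading above 93 mm); the tall block stands flat on the table at rest, its centre within 20 mm of the foot's axis; the short block is within 15 mm of where it was (horizontal distance between tall_block and gauge below 0.02 m and value of joint gauge_foot above 0.093 m and angle between tall_block's own z axis and vertical below 0.06 rad and height (world z) of tall_block below 0.005 m and linear speed of tall_block below 0.01 m/s and distance of short_block from where it was at the start of the episode below 0.015 m); the robot touches nothing.
It fails at once if the gauge and the tall block press on each other with more than 20 N (contact force between gauge and tall_block above 20 N).
It fails at once if the tall block is lifted more than 15 mm or tipped more than 0.25 rad (height (world z) of tall_block above 0.015 m or angle between tall_block's own z axis and vertical above 0.25 rad).
It fails at once if the short block is moved more than 15 mm (distance of short_block from where it was at the start of the episode above 0.015 m).
It fails at once if the bell, bead ring, foot toy or tumbler is moved more than 20 mm (distance of any of bell, bead_ring, foot_toy, tumbler from where it was at the start of the episode above 0.02 m).
It also fails if it takes over 54 s, if anything falls off the work surface, if the arm or the gripper's body presses on something with over 40 N, if the wrist force passes 120 N, or if a joint passes its speed limit or range.

## Working session

There is one attempt and no reset: what is moved stays moved. The work goes in short steps, each a Python script; the robot and the scene stay as the last script left them, time stands still between calls to the robot, and variables do not carry over. Pictures are saved under pics/ and viewed, and the job is handed in when it is done.

```bash
mkdir -p pics; ls; python3 - <<'E'
from station import env, set_gripper, viewer, workorder
import cv2
for n in ("scene","side","wrist"):
    cv2.imwrite(f"pics/{n}0.png",viewer.camera(n))
    p=viewer.camera_params(n); print(n,{k:(v.tolist() if hasattr(v,'tolist') else v) for k,v in p.items()})
s=env.read_state();print(s["time_s"],s["tool_pos"],s["orientation"],s["force"],s["width"])
E
```

```text
pics
scene {'fx': 352.5182557427176, 'fy': 352.5182557427176, 'cx': 256.0666983905043, 'cy': 193.24056731861756, 'dist': [-0.0925201431991614, 0.0, 0.0, 0.0, 0.0], 'pose': [[0.5030579665134367, -0.750076351864301, 0.4293228956173979, 1041.4354197026357], [0.8641960537092578, 0.4422565018108288, -0.23994659272303476, -404.08123782838226], [-0.009892577051082768, 0.4917261971666645, 0.8706936797400674, 1041.6741830259923], [0.0, 0.0, 0.0, 1.0]]}
side {'fx': 381.8353829136032, 'fy': 381.8353829136032, 'cx': 259.92101565061563, 'cy': 199.86311754820846, 'dist': [-0.10267179089164577, 0.0, 0.0, 0.0, 0.0], 'pose': [[-0.9803135540557554, 0.14079431034866002, -0.1384279520473331, 391.2069365077664], [-0.19680706008822535, -0.7531722485894398, 0.6276930340972066, 550.3403712573589], [-0.01588448406474685, 0.6425795873883425, 0.7660542781277476, 967.118302581727], [0.0, 0.0, 0.0, 1.0]]}
wrist {'fx': 309.4159383139403, 'fy': 309.4159383139403, 'cx': 258.46925019528834, 'cy': 190.540165406537, 'dist': [-0.0012859670036680397, 0.0, 0.0, 0.0, 0.0], 'tool_from_camera': [[-0.0003468015515095658, 0.9652158743017678, 0.26145400307617284, 70.60838426400151], [0.9999999201200191, 0.0002827828895998724, 0.0002824779460838789, -1.1214795082413742], [0.00019871747921292377, 0.2614540801550223, -0.9652158952698883, -81.87064943955258], [0.0, 0.0, 0.0, 1.0]]}
0.15 [161.05538734 603.57417749 302.10891996] [ 1.30030725e-01  9.91509810e-01 -5.48715465e-04 -7.28962791e-05] [-0.03825336 -0.14704298  0.06088833] 87.64385843371048
```

View pics/scene0.png

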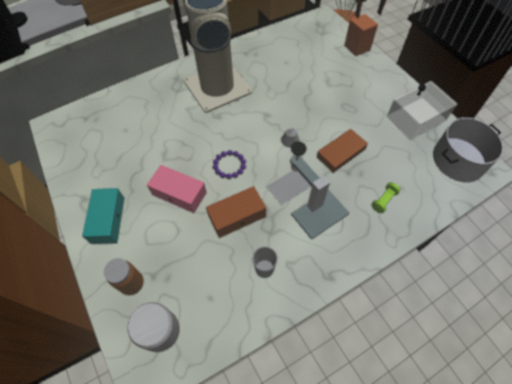

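View pics/side0.png

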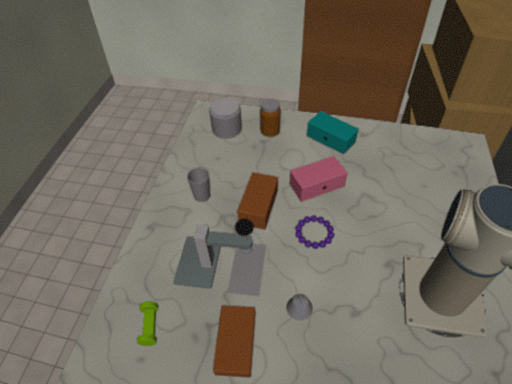

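View pics/wrist0.png

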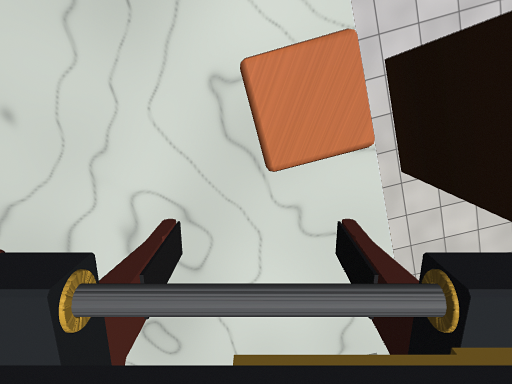

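Two cedar-brown candidates: A at scene (236,211) = side (258,200), and B at scene (342,149) = side (236,340). The pink (177,188) and turquoise (104,215) blocks in the scene view are look-alikes. A shows higher side faces, so I'll confirm it with crops and measurements.

```bash
cat > h.py <<'E'
import cv2, numpy as np
from station import env, set_gripper, viewer, workorder
from scipy.spatial.transform import Rotation as R
def K(p): return np.array([[p["fx"],0,p["cx"]],[0,p["fy"],p["cy"]],[0,0,1.]])
def pose(n):
    p=viewer.camera_params(n)
    if n!="wrist": return p,np.array(p["pose"])
    s=env.read_state(); T=np.eye(4);T[:3,:3]=R.from_quat(s["orientation"]).as_matrix();T[:3,3]=s["tool_pos"]
    return p,T@np.array(p["tool_from_camera"])
def ray(n,uv,P=None):
    p,T=P or pose(n)
    u=cv2.undistortPoints(np.array(uv,float).reshape(-1,1,2),K(p),np.array(p["dist"]))[:,0]
    d=np.c_[u[:,0],-u[:,1],-np.ones(len(u))]@T[:3,:3].T
    return T[:3,3],d
def onplane(n,uv,z,P=None):
    o,d=ray(n,uv,P); return o+d*((z-o[2])/d[:,2])[:,None]
def proj(n,X,P=None):
    p,T=P or pose(n)
    X=(np.atleast_2d(X)-T[:3,3])@T[:3,:3]; X=X*[1,-1,-1]
    return cv2.projectPoints(X,np.zeros(3),np.zeros(3),K(p),np.array(p["dist"]))[0][:,0]
def tri(u1,u2,a="scene",b="side"):
    o1,d1=ray(a,[u1]);o2,d2=ray(b,[u2]);d1=d1[0];d2=d2[0]
    t=np.linalg.lstsq(np.c_[d1,-d2],o2-o1,rcond=None)[0]
    q1=o1+t[0]*d1;q2=o2+t[1]*d2
    return (q1+q2)/2,np.linalg.norm(q1-q2)
E
python3 - <<'E'
from h import *
a=cv2.imread("pics/scene0.png");b=cv2.imread("pics/side0.png")
c=cv2.resize(a[120:250,190:380],None,fx=4,fy=4,interpolation=cv2.INTER_CUBIC);cv2.imwrite("pics/c1.png",c)
c=cv2.resize(b[165:384,160:330],None,fx=2.7,fy=2.7,interpolation=cv2.INTER_CUBIC);cv2.imwrite("pics/c2.png",c)
print(proj("scene",[[0,0,0],[500,0,0]]),proj("side",[[0,0,0]]))
print("A",onplane("scene",[(236,205)],70),onplane("side",[(260,190)],70))
print("B",onplane("scene",[(342,147)],40),onplane("side",[(236,337)],40))
print("cap",onplane("scene",[(299,149)],206),onplane("side",[(244,227)],206),tri((299,149),(244,227)))
print("plate",onplane("scene",[(289,186)],0),onplane("side",[(248,268)],0))
E
```

```text
[[216.5283142   85.57625396]
 [280.89177139 172.55502041]] [[441.65363304 293.75359722]]
A [[ 566.92144369 -211.2080042    70.        ]] [[ 561.01924878 -224.36088364   70.        ]]
B [[539.57113245 228.74888139  40.        ]] [[529.86902335 234.06738182  40.        ]]
cap [[564.50872323   9.78514924 206.        ]] [[550.09337987  19.29140369 206.        ]] (array([555.02597178,  13.82051824, 194.89604495]), np.float64(6.725671664814258))
plate [[560.55990319  -5.26039718   0.        ]] [[5.49273675e+02 1.58631315e+01 1.13686838e-13]]
```

View pics/c1.png

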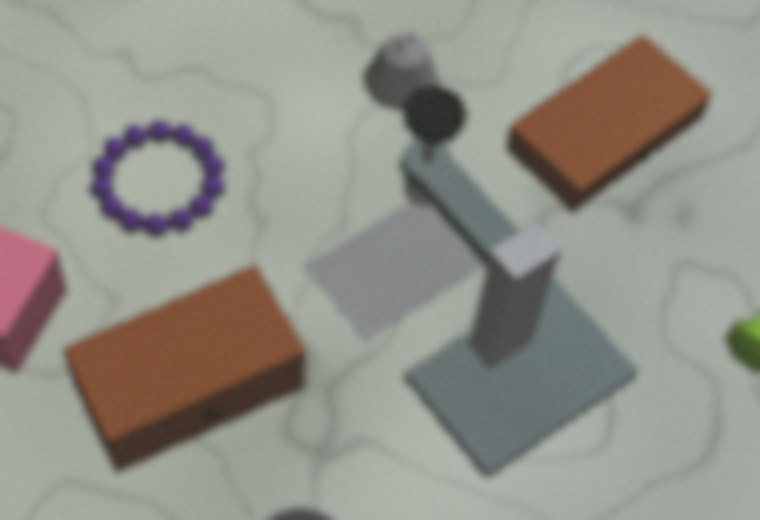

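View pics/c2.png

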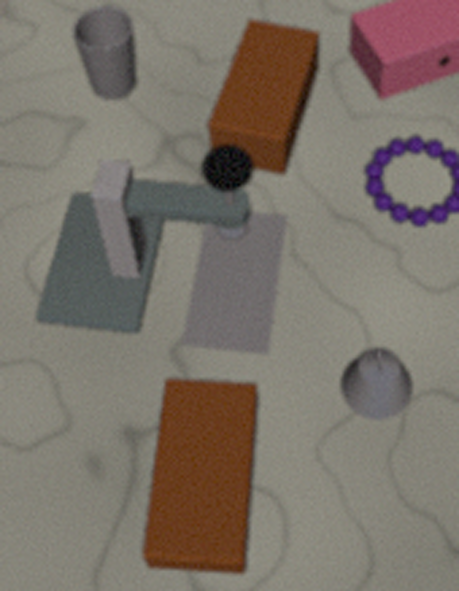

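```bash
python3 - <<'E'
from h import *
f=lambda p:(p[0]/4+190-.375,p[1]/4+120-.375); g=lambda p:(p[0]/2.7+160-.3,p[1]/2.7+165-.3)
A=[((257,266),(288,135)),((303,352),(211,125)),((67,350),(318,35)),((115,440),(250,22))]
B=[((510,130),(257,383)),((577,187),(166,380)),((642,37),(244,553)),((710,95),(150,550))]
P=[((305,266),(286,214)),((365,338),(207,214))]
for n,L in (("A",A),("B",B),("plate",P)):
    for u,v in L:
        x,e=tri(f(u),g(v));print(n,x.round(1),round(e,1))
print(tri(f((435,113)),g((227,167))))
for z in (40,70): print(z,onplane("scene",[f(u) for u,v in A],z)[:,:2].round(0).tolist(),onplane("side",[g(v) for u,v in A],z)[:,:2].round(0).tolist())
for z in (40,70): print(z,onplane("scene",[f(u) for u,v in B],z)[:,:2].round(0).tolist(),onplane("side",[g(v) for u,v in B],z)[:,:2].round(0).tolist())
print("plate", onplane("scene",[f(q) for q in [(305,266),(365,338)]],0).round(0).tolist(), onplane("side",[g(q) for q in [(286,214),(207,214),(184,345),(267,353)]],0).round(0).tolist())
print("base", onplane("scene",[f(q) for q in [(405,377),(487,473),(636,374)]],14).round(0).tolist(), onplane("side",[g(q) for q in [(38,320),(140,330),(75,193)]],14).round(0).tolist())
E
```

```text
A [ 528.4 -130.7   65.9] 11.9
A [ 614.3 -135.7   59.9] 5.3
A [ 519.1 -294.2   59.9] 4.6
A [ 605.5 -297.9   61.3] 8.3
B [504.6 143.5  29.4] 6.7
B [588.6 157.5  34. ] 0.4
B [483.  305.7  36.6] 8.3
B [565.3 319.1  33.6] 9.5
plate [517.2 -74.5  -2. ] 5.3
plate [603.  -63.8  -8. ] 1.1
(array([553.9559657 ,  13.67706893, 198.03685214]), np.float64(3.460840919833086))
40 [[521.0, -121.0], [608.0, -129.0], [511.0, -291.0], [600.0, -294.0]] [[528.0, -155.0], [617.0, -153.0], [520.0, -315.0], [607.0, -321.0]]
70 [[536.0, -129.0], [621.0, -137.0], [527.0, -294.0], [613.0, -297.0]] [[523.0, -132.0], [610.0, -130.0], [516.0, -287.0], [600.0, -293.0]]
40 [[513.0, 139.0], [591.0, 154.0], [488.0, 305.0], [572.0, 317.0]] [[501.0, 146.0], [587.0, 160.0], [479.0, 304.0], [560.0, 318.0]]
70 [[529.0, 123.0], [605.0, 138.0], [505.0, 284.0], [586.0, 296.0]] [[497.0, 159.0], [581.0, 173.0], [476.0, 312.0], [555.0, 326.0]]
plate [[521.0, -74.0, 0.0], [606.0, -67.0, 0.0]] [[515.0, -75.0, 0.0], [602.0, -58.0, -0.0], [587.0, 102.0, -0.0], [502.0, 95.0, 0.0]]
base [[658.0, -62.0, 14.0], [761.0, -52.0, 14.0], [752.0, 101.0, 14.0]] [[740.0, 111.0, 14.0], [633.0, 101.0, 14.0], [752.0, -49.0, 14.0]]
```

A is the tall block: its corners triangulate to about 62 mm high and fit the 70 mm plane across both views. B comes out at about 34 mm, so it is the short one. Next I take an overhead wrist view for precise poses.

```bash
cat >> h.py <<'E'
def ori(az=np.pi/2,tilt=0.):
    # tool x at azimuth az, tool z tilted from down towards az by tilt
    c,s=np.cos(az),np.sin(az); h=np.array([c,s,0]);k=np.array([0,0,1.])
    z=np.sin(tilt)*h-np.cos(tilt)*k; x=np.cos(tilt)*h+np.sin(tilt)*k
    return R.from_matrix(np.c_[x,np.cross(z,x),z]).as_quat()
def st():
    s=env.read_state(); print(round(s["time_s"],2),np.round(s["tool_pos"],1),"F",np.round(s["force"],1),"w",round(s["width"],1),"q",np.round(s["qpos"],2)); return s
E
python3 - <<'E'
from h import *
print(env.ik([560,-20,480],ori()), env.ik([568,-360,120],ori(np.pi/2,.52)), env.ik([560,-110,104],ori(np.pi/2,.52)))
env.reach([560,-20,480],ori()); st()
P=pose("wrist"); im=viewer.camera("wrist"); cv2.imwrite("pics/w1.png",im); np.save("w1T.npy",P[1]); st()
E
```

```text
[-5.69371699e-02  1.69888052e-01  1.56946736e+00 -4.44089210e-16
  1.40223724e+00 -5.69371699e-02] [-0.71162479  0.83581481  1.43203902  0.40667431  1.25738306 -0.91425216] [-0.40039897  0.71921516  1.77160414  0.59243682  0.9604874  -0.82195795]
2.84 [560.  -19.3 479.7] F [-0.1  0.1  0.4] w 87.5 q [-0.06  0.17  1.57  0.    1.4  -0.06]
2.89 [560.  -19.3 479.7] F [ 0.1 -0.8 -0.3] w 88.1 q [-0.06  0.17  1.57  0.    1.4  -0.06]
```

View pics/w1.png

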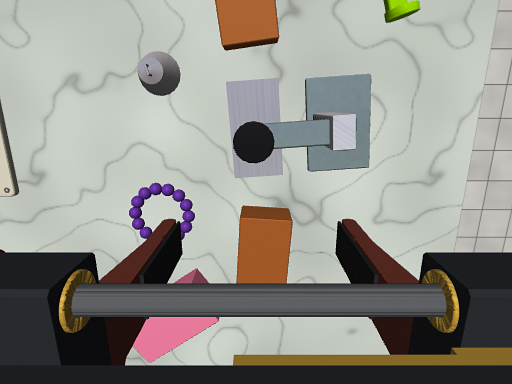

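```bash
python3 - <<'E'
from h import *
im=cv2.imread("pics/w1.png"); P=(viewer.camera_params("wrist"),np.load("w1T.npy"))
m=(im.max(2)<60).astype(np.uint8); m[240:]=0
n,l,s,c=cv2.connectedComponentsWithStats(m)
for i in range(1,n):
    if s[i,4]>300: print("blk",s[i],c[i], onplane("wrist",[c[i]],206,P))
print("plate",onplane("wrist",[(226.5,82.5),(278.5,78.5),(283,174.5),(235,178.5)],0,P).round(1).tolist())
print("plateside base",onplane("wrist",[(305,79),(371,74),(369,166),(308,171)],14,P).round(1).tolist())
print("top",onplane("wrist",[(240.5,219),(291.5,221),(237,283),(288,283)],70,P).round(1).tolist())
print("bottom",onplane("wrist",[(241.5,206),(290.5,208)],0,P).round(1).tolist())
print("pink top",onplane("wrist",[(198,268),(219,319),(148,362),(133,348)],70,P).round(1).tolist())
cv2.imwrite("pics/c3.png",cv2.resize(im[60:290,200:350],None,fx=2.6,fy=2.6,interpolation=cv2.INTER_CUBIC))
print("tumbler",onplane("scene",[(264,252)],100), "bell",onplane("wrist",[(159,73)],30,P),"ring",onplane("wrist",[(162,212)],15,P))
E
```

```text
blk [140  74  40  21 382] [161.14397906  86.35340314] [[453.97278445  72.14177276 206.        ]]
blk [ 233  121   41   42 1333] [253.23330833 141.90397599] [[554.2852044   11.94518925 206.        ]]
plate [[505.2, 90.9, 0.0], [594.4, 97.4, 0.0], [605.7, -70.6, 0.0], [516.6, -78.2, 0.0]]
plateside base [[637.9, 95.5, 14.0], [747.4, 103.5, 14.0], [758.6, -51.8, 14.0], [649.5, -61.0, 14.0]]
top [[530.0, -132.3, 70.0], [616.2, -135.8, 70.0], [521.9, -254.1, 70.0], [613.3, -254.0, 70.0]]
bottom [[527.9, -132.0, 0.0], [621.4, -135.9, 0.0]]
pink top [[453.6, -224.3, 70.0], [487.2, -329.4, 70.0], [346.4, -427.0, 70.0], [320.7, -394.4, 70.0]]
tumbler [[ 752.3265075  -220.77032387  100.        ]] bell [[399.50296291 103.21182192  30.        ]] ring [[ 380.28535175 -138.98853687   15.        ]]
```

View pics/c3.png

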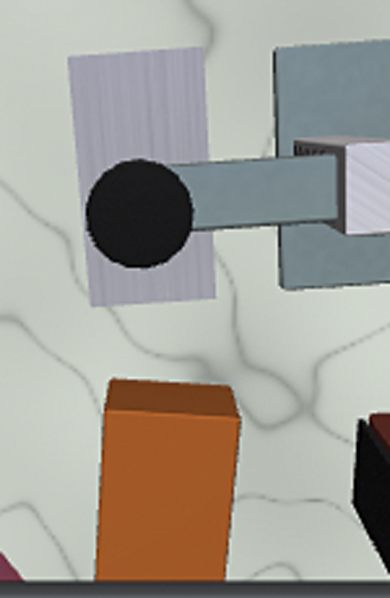

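```bash
python3 - <<'E'
from h import *
print("jar",onplane("scene",[(120,270),(133,288)],[0][0]).round(0).tolist(), onplane("side",[(270,105),(270,130)],0).round(0).tolist())
az=np.pi/2+.067; u=np.array([np.cos(az),np.sin(az)]); G=np.array([555,11.]); til=np.radians(30)
q=ori(az,til)
def tcp(cy,z): # TCP pos so that front contact lies at G + cy*u
    return [*(G+(cy-48.7)*u),z]
p=tcp(-332,350); print(p)
env.reach(p,q); set_gripper(50); st()
print(env.move_l(tcp(-332,104),rate=150,f_stop=15)); st()
cv2.imwrite("pics/scene1.png",viewer.camera("scene"));cv2.imwrite("pics/w2.png",viewer.camera("wrist"))
E
```

```text
jar [[550.0, -616.0, 0.0], [623.0, -600.0, 0.0]] [[627.0, -761.0, 0.0], [597.0, -600.0, 0.0]]
[np.float64(580.4878208704641), np.float64(-368.8458384493308), 350]
4.93 [ 580.4 -368.9  350. ] F [-0.7 -0.1  0.1] w 50.1 q [-0.7   0.61  1.27  0.37  1.63 -0.82]
False
6.72 [ 580.9 -369.2  105. ] F [ 0.1  0.8 -0.2] w 49.6 q [-0.7   0.88  1.37  0.38  1.29 -0.95]
```

View pics/scene1.png

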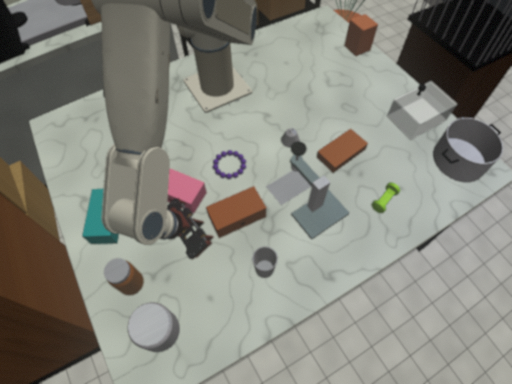

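View pics/w2.png

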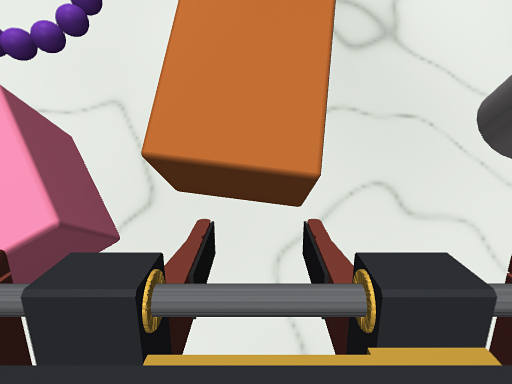

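The gripper is behind the block's end face, whose top edge runs from (142,154) to (320,176), and it is clear of the pink block at left (115,240). Now I push, stopping 10 mm short.

```bash
cat >> h.py <<'E'
az=np.pi/2+.067; u=np.array([np.cos(az),np.sin(az)]); G=np.array([555,11.]); til=np.radians(30)
def tcp(cy,z,lat=0.): return [*(G+(cy-48.7)*u+lat*np.array([u[1],-u[0]])),z]
E
python3 - <<'E'
from h import *
print("face top",onplane("wrist",[(142,154),(320,176)],70).round(1).tolist())
env.move_l(tcp(-200,104),rate=70,f_stop=25); st()
print(env.move_l(tcp(-97,104),rate=70,f_stop=25)); st()
P=pose("wrist");cv2.imwrite("pics/w3.png",viewer.camera("wrist"));np.save("w3T.npy",P[1]);cv2.imwrite("pics/scene2.png",viewer.camera("scene"))
E
```

```text
face top [[519.5, -297.7, 70.0], [606.3, -303.2, 70.0]]
8.86 [ 571.6 -237.3  104. ] F [-0.1 -0.6 -1.1] w 49.9 q [-0.56  0.79  1.59  0.46  1.13 -0.91]
False
10.48 [ 564.7 -134.5  104. ] F [ 0.4 -0.  -0.4] w 49.8 q [-0.43  0.74  1.72  0.54  1.02 -0.86]
```

View pics/w3.png

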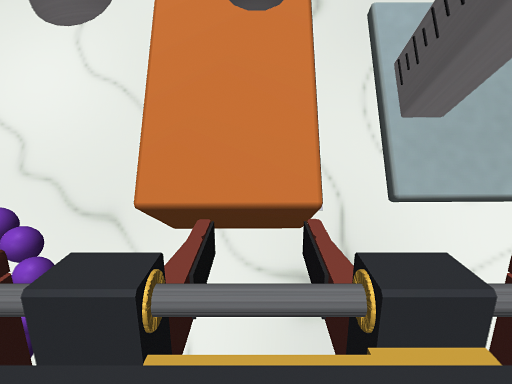

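View pics/scene2.png

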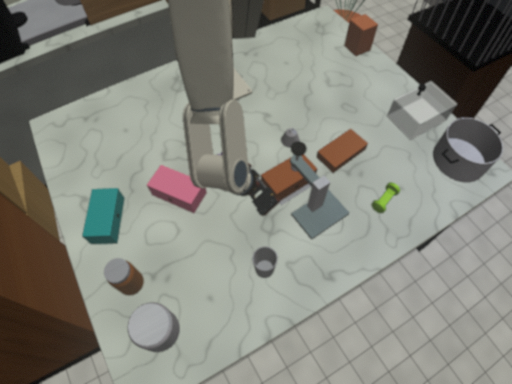

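```bash
python3 - <<'E'
from h import *
P=(viewer.camera_params("wrist"),np.load("w3T.npy"))
c=onplane("wrist",[(134.5,206),(322.5,207),(154,10),(310,10)],70,P); print(c.round(1).tolist())
m=(c[0]+c[1])[:2]/2; print("centre",m+85*u, "rel G (along,lat)",(m+85*u-G)@u,(m+85*u-G)@np.array([u[1],-u[0]]))
E
```

```text
[[504.4, -89.1, 70.0], [591.4, -83.8, 70.0], [496.4, 21.9, 70.0], [583.0, 27.6, 70.0]]
centre [542.23146459  -1.66985388] rel G (along,lat) -11.78657506688143 -13.588132401792409
```

The block is square and 12 mm short along the push line, as planned. It also sits 13.6 mm off laterally towards the robot, because the turn onto the fingers shifted it. I'll finish the push, then nudge it in +x from the robot side.

```bash
python3 - <<'E'
from h import *
env.move_l(tcp(-85,104),rate=40,f_stop=25); st()
env.move_l(tcp(-125,104),rate=100)
env.move_l(tcp(-140,330),rate=250)
cv2.imwrite("pics/w4.png",viewer.camera("wrist"));st()
for t in (15,20,25,30):
    a=.067;v=np.array([np.cos(a),np.sin(a)]);th=np.radians(t); off=10*np.cos(th)+80*np.sin(th)
    c=np.array([542.5,10.])-(45+20+off)*v
    print(t,c,env.ik([*c,104],ori(a,th)),env.ik([*c,330],ori(a,th)))
E
```

```text
11.03 [ 563.8 -121.8  104. ] F [-0.5  0.3 -0.6] w 49.6 q [-0.41  0.73  1.74  0.55  1.01 -0.86]
12.69 [ 567.  -176.8  328.3] F [ 0.1 -0.1 -0.3] w 49.8 q [-0.49  0.46  1.59  0.44  1.41 -0.7 ]
15 [447.34918432   3.61533891] [-0.03160904  0.51036008  2.24097835  0.19462412  0.13213625  1.28255715] [-0.03160904  0.03255147  2.09864574  0.03738363  0.75015952  1.44817162]
20 [440.96977394   3.1872777 ] None [-0.03853546 -0.00265611  2.15108827  0.05982456  0.64674481  1.42381878]
25 [434.86949054   2.77794603] [-0.04621185  0.5239369   2.3446107   2.85153569  0.16771565 -1.38727217] [-0.04621185 -0.03424022  2.20302736  0.09286589  0.54083197  1.38844057]
30 [429.09476098   2.39045917] [-0.05467679  0.54660187  2.39238577  2.94941061  0.32334312 -1.49385323] [-0.05467679 -0.0613693   2.25429272  0.14536692  0.43229759  1.33313438]
```

View pics/w4.png

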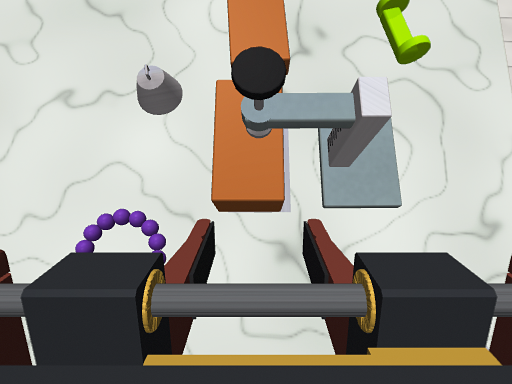

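```bash
python3 - <<'E'
from h import *
c=onplane("wrist",[(211.5,202),(284,201),(217,81)],70); print(c.round(1).tolist())
m=(c[0]+c[1])[:2]/2; e=(c[1]-c[0])[:2]; print("yaw",np.arctan2(e[1],e[0]))
C=m+85*u; print("C",C,(C-G)@u,(C-G)@np.array([u[1],-u[0]]))
a=.067;v=np.array([np.cos(a),np.sin(a)]);
for t in (5,10,15):
  th=np.radians(t); off=10*np.cos(th)+80*np.sin(th)
  for back in (20,-15):
   for z in (120,280):
    c=C-(45+back+off)*v
    print(t,back,z,np.round(c),env.ik([*c,z],ori(a+np.pi,-th)))
E
```

```text
[[503.1, -78.6, 70.0], [590.5, -71.6, 70.0], [492.8, 88.2, 70.0]]
yaw 0.08046078934508058
C [541.07978194   9.69699312] -0.368126392418854 -13.976221971448425
5 20 120 [459.   4.] [-0.02055205  0.49298669  2.13070791  0.01824141  0.43102732 -1.67459023]
5 20 280 [459.   4.] [-0.02055205  0.18286243  2.04441393  0.01035216  0.8274091  -1.66502323]
5 -15 120 [494.   7.] [-0.01409711  0.52275275  2.05637642  0.01542257  0.47553079 -1.66529784]
5 -15 280 [494.   7.] [-0.01409711  0.23483956  1.97458966  0.00943774  0.84520444 -1.65784896]
10 20 120 [453.   4.] [-0.0262035   0.47753236  2.1870384   0.0540765   0.30364844 -1.71419895]
10 20 280 [453.   4.] [-0.0262035   0.1465328   2.09863587  0.02443455  0.72278149 -1.6809186 ]
10 -15 120 [487.   6.] [-0.01892407  0.50560626  2.11355622  0.04361277  0.34883368 -1.69641038]
10 -15 280 [487.   6.] [-0.01892407  0.19951503  2.03023801  0.02214957  0.73805976 -1.67180821]
15 20 120 [446.   3.] [-0.03250887  0.4686878   2.24208796  0.15065468  0.17216711 -1.81539593]
15 20 280 [446.   3.] [-0.03250887  0.11331302  2.15255356  0.04454019  0.61563155 -1.70330676]
15 -15 120 [481.   6.] [-0.02425626  0.49447695  2.16931034  0.10912158  0.21830444 -1.76551096]
15 -15 280 [481.   6.] [-0.02425626  0.16734827  2.08543237  0.04013133  0.62843616 -1.69142965]
```

```bash
cat >> h.py <<'E'
v=np.array([u[1],-u[0]]); t10=np.radians(10); off10=10*np.cos(t10)+80*np.sin(t10)
q10=ori(.067+np.pi,-t10)
def side(d,z): return [*(G+(d-off10)*v),z]
E
python3 - <<'E'
from h import *
env.reach(side(-85,290),q10); st()
env.move_l(side(-85,120),rate=150,f_stop=12); st()
cv2.imwrite("pics/scene3.png",viewer.camera("scene"))
print(env.move_l(side(-56,120),rate=40,f_stop=12)); st()
print(env.move_l(side(-47,120),rate=25,f_stop=12)); st()
cv2.imwrite("pics/scene4.png",viewer.camera("scene"))
E
```

```text
13.62 [447.2   3.6 290. ] F [-0.4  0.2  0.7] w 49.9 q [-0.03  0.12  2.1   0.02  0.75 -1.68]
14.91 [447.    3.6 120.4] F [-0.1 -0.4  0.1] w 50.0 q [-0.03  0.47  2.2   0.06  0.3  -1.72]
False
15.83 [475.4   5.7 119.9] F [-0.9  0.6 -0.1] w 50.1 q [-0.02  0.5   2.14  0.05  0.33 -1.7 ]
False
16.34 [485.1   6.3 120.2] F [-0.2 -0.2 -0.1] w 50.1 q [-0.02  0.5   2.12  0.04  0.34 -1.7 ]
```

View pics/scene4.png

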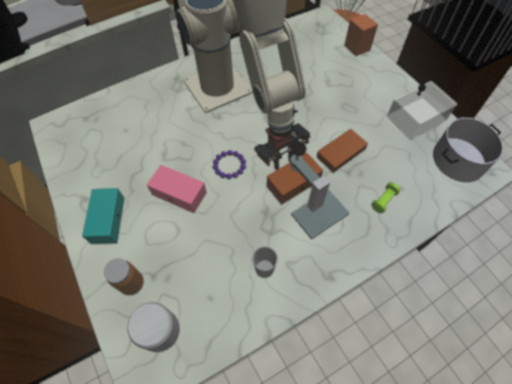

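Gripper at (285,140), block under the bracket at (295,178). Now I retreat and check from above.

```bash
python3 - <<'E'
from h import *
env.move_l(side(-85,120),rate=100)
env.move_l(side(-85,330),rate=250)
set_gripper(0)
env.reach([G[0],G[1]-60,440],ori(az)); 
P=pose("wrist");cv2.imwrite("pics/w5.png",viewer.camera("wrist"));np.save("w5T.npy",P[1]); st()
E
```

```text
20.18 [554.6 -48.8 439.6] F [0.5 0.2 0.4] w 0.4 q [-0.11  0.19  1.63  0.    1.32 -0.18]
```

View pics/w5.png

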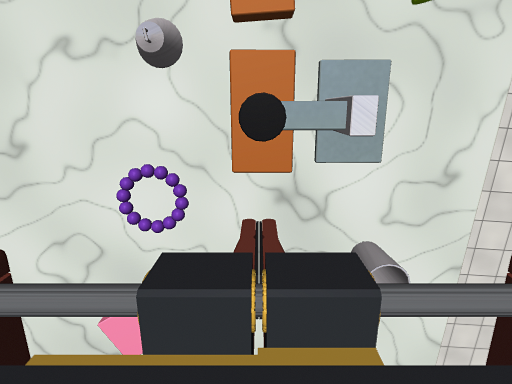

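```bash
python3 - <<'E'
from h import *
im=cv2.imread("pics/w5.png"); P=(viewer.camera_params("wrist"),np.load("w5T.npy"))
h=cv2.cvtColor(im,cv2.COLOR_BGR2HSV)
m=((h[...,0]>5)&(h[...,0]<20)&(h[...,1]>150)&(h[...,2]>140)).astype(np.uint8); m[:35]=0;m[240:]=0
cs,_=cv2.findContours(m,cv2.RETR_EXTERNAL,cv2.CHAIN_APPROX_NONE); pts=np.vstack([c for c in cs if len(c)>30])
w=onplane("wrist",pts[:,0].astype(float),70,P)[:,:2].astype(np.float32)
r=cv2.minAreaRect(w); print("block",r,(np.array(r[0])-G)@u,(np.array(r[0])-G)@v)
d=(im.max(2)<60).astype(np.uint8); d[200:]=0
n,l,s,c=cv2.connectedComponentsWithStats(d)
i=1+np.argmax(s[1:,4]); print("cap",s[i],onplane("wrist",[c[i]],206,P),onplane("wrist",[c[i]],198,P))
E
```

```text
block ((555.2579956054688, 12.063079833984375), (88.0462875366211, 165.96107482910156), 3.8745827674865723) 1.0434218678771103 0.3285898225771383
cap [ 239   93   47   48 1794] [[554.0913313   11.70169336 206.        ]] [[554.18812748  11.46603844 198.        ]]
```

Block centre measures (555.3, 12.1) and cap (554.1, 11.7), so they are within about 1.5 mm of each other. Now the press.

```bash
python3 - <<'E'
from h import *
X,Y=554.5,11.7; q=ori(az)
env.reach([X,Y,310],q); st()
env.move_l([X,Y,292],rate=80); s=st(); f0=s["force"][2]
for z,r in ((270,30),(260,20),(256,10),(252,8),(249,6)):
    b=env.move_l([X,Y,z],rate=r,f_stop=11); s=st()
    if b: print("stop"); break
cv2.imwrite("pics/side5.png",viewer.camera("side"))
fs=[]
for _ in range(4): env.hold(.1); fs.append(env.read_state()["force"][2])
print(np.round(fs,1))
E
```

```text
20.8 [555.1  11.6 310.8] F [ 0.5 -0.6 -0.1] w 0.9 q [-0.    0.31  1.78 -0.    1.05 -0.07]
21.18 [554.6  11.3 292.3] F [-0.2  0.7 -0.1] w 0.3 q [-0.    0.33  1.8  -0.    1.01 -0.07]
22.06 [554.4  11.7 270. ] F [-0.1 -1.   1.4] w 0.4 q [-0.    0.36  1.81  0.    0.97 -0.07]
22.71 [554.5  11.7 259.9] F [-0.4  0.3  1. ] w 0.2 q [-0.    0.38  1.82  0.    0.95 -0.07]
23.26 [554.5  11.7 256.1] F [-1.4  0.8  4.4] w 0.6 q [-0.    0.38  1.82  0.    0.94 -0.07]
23.91 [554.5  11.7 252.1] F [-1.7 -0.9  5. ] w 0.0 q [-0.    0.39  1.83  0.    0.93 -0.07]
24.56 [554.5  11.7 249.2] F [-1.9  0.5  7.7] w 0.3 q [-0.    0.39  1.83 -0.    0.92 -0.07]
[7.  6.8 7.5 8. ]
```

View pics/side5.png

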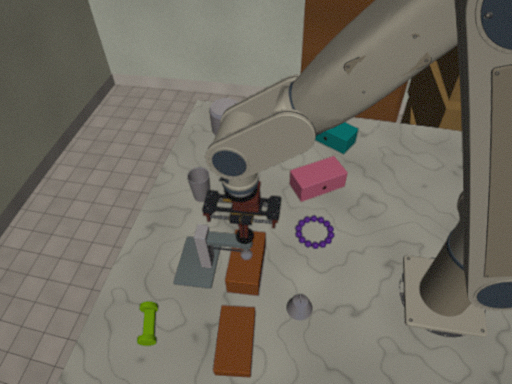

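The force reads about 7.3 N, which matches the cap having sunk about 7 mm with the foot landed. I hold, release, retreat and check.

```bash
python3 - <<'E'
from h import *
X,Y=554.5,11.7
env.hold(1.6); st()
env.move_l([X,Y,262],rate=15); env.move_l([X,Y,292],rate=30); env.move_l([X,Y,330],rate=100); st()
env.reach([G[0],G[1]-60,440],ori(az)); env.hold(.2)
P=pose("wrist");im=viewer.camera("wrist");cv2.imwrite("pics/w6.png",im); st()
h=cv2.cvtColor(im,cv2.COLOR_BGR2HSV)
m=((h[...,0]>5)&(h[...,0]<20)&(h[...,1]>150)&(h[...,2]>140)).astype(np.uint8); m[:35]=0;m[240:]=0
cs,_=cv2.findContours(m,cv2.RETR_EXTERNAL,cv2.CHAIN_APPROX_NONE); pts=np.vstack([c for c in cs if len(c)>30])
r=cv2.minAreaRect(onplane("wrist",pts[:,0].astype(float),70,P)[:,:2].astype(np.float32)); print("block",r)
d=(im.max(2)<60).astype(np.uint8); d[200:]=0
n,l,s,c=cv2.connectedComponentsWithStats(d);i=1+np.argmax(s[1:,4]); print("cap",s[i],c[i])
cv2.imwrite("pics/scene6.png",viewer.camera("scene"))
E
```

```text
26.61 [554.5  11.7 249.3] F [-2.4 -0.2  6.9] w 0.3 q [-0.    0.39  1.83 -0.    0.92 -0.07]
29.31 [554.4  11.7 329.9] F [-0.8  0.3 -0.2] w 0.4 q [-0.    0.29  1.76 -0.    1.09 -0.07]
30.12 [554.6 -48.4 438.4] F [ 0.4  0.4 -0.6] w 0.7 q [-0.11  0.19  1.63  0.    1.32 -0.18]
block ((555.4104614257812, 12.792869567871094), (87.84102630615234, 165.47274780273438), 3.898272752761841)
cap [ 240   93   47   49 1802] [262.76914539 117.39289678]
```

View pics/w6.png

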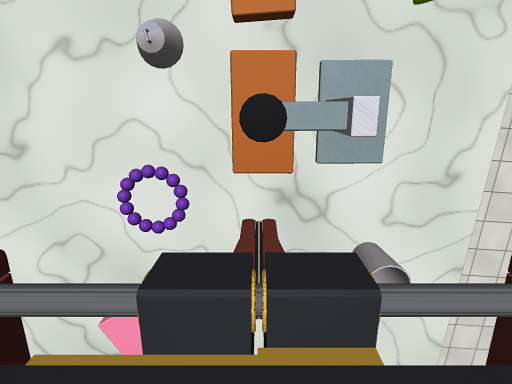

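The cap is back at full size (47–49 px at (263,117)), so the foot is up. The block is centred and nothing else has moved.

```bash
python3 - <<'E'
from h import *
workorder.sign_off(); st()
E
```

```text
the job is handed in; nothing more can be done
the job is handed in; nothing more can be done
```

I slid the tall cedar block under the gauge foot, pressed the cap down on it, let it spring back, and handed the job in at about 30 s of the 54 s allowed. The sign-off gives no verdict.

- **Choice of block:** the tall block was the one on the robot's right. In the two fixed views its top measured about 62 mm high, against about 34 mm for the other cedar block.
- **Sliding:** I pushed it with two fingers along the gauge's y. It ended about 14 mm off to the side, so I nudged it in +x from the robot side.
- **Pressing:** I held the cap for about 2 s at about 7 N, the force expected for the cap sunk about 7 mm with the foot on the block. The foot reading itself cannot be read directly.
- **Last checks:** after release the block centre measured (555.4, 12.8) mm against a foot axis near (554.5, 11.5) mm, about 1.5 mm apart. The cap looked the same size and in the same place as before the press, so the foot is back up.
- **Other things:** the bell, bead ring and visible part of the short block looked unmoved in the before and after wrist pictures. The foot toy and tumbler were barely in those views. I saved a final scene picture but did not view it, and I measured none of these positions.
- **Disagreement:** the two fixed views differed by 10–15 mm on some points, so I relied on the overhead wrist view, where cap and plate agreed to about 2 mm.

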